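# Seat the tag in the marking nest and lock the two-stage clamp lever

### The arm

A 6-joint arm with a two-finger parallel gripper is mounted at the origin on a cart in front of the work surface, level with it; the furniture and walls round the work are solid. World frame = base frame: x ahead of the robot, y to its left, z up, the work surface at z = 0. Lengths are in m, angles in degrees, forces in N, time in s.
With the tool pointing down it reaches from about 0.35 to 0.875 m from the base axis. Payload 4.2 kg.
Tool frame: the origin (TCP) lies on the centre line of the jaws, within the pads' length; the fingertips stand 8 mm ahead of it and the grasp point (between the pads) lies 11 mm behind it; z points along the fingers, y is the direction in which the jaws open and shut (so a half turn about z gives the same grasp; the last joint's range is limited). The gripper opens to 87 mm and grips with 3 to 60 N. Pads are 19 mm wide; open, the fingers measure 117 mm over their backs; the gripper's body (75 mm by 190 mm) begins 51 mm behind the grasp point.
Start: joints at [14.817, 22.042, 0.453, 0, -68.411, -14.817], TCP at [0.625, 0, 0.231] pointing down, gripper open.
Joint ranges: [-179.83, 179.83], [-69.29, 118.12], [-61.27, 80.66], [-181.25, 117.63], [-171.15, -9.14], [-177.46, 177.46]. Speed limits (degrees/s): [159.86, 159.86, 180, 180, 180, 180].

### API

Orientations are given as a 3x3 rotation matrix whose columns are the frame's x, y, z axes.
In Python, from station import sense, capture, finish_job, recognise gives the robot as it stands.
- The arm moves only by the tool apply_moves, never from a script. Its argument "plan" is a list that holds one entry, the list of rows, each a list of 7 numbers: the opening in per cent of the stroke, from 0 (shut) to 100 (fully open), then the shift along the world's x, y, z in units of 25 mm (1.0 is 25 mm), then the turn, a rotation vector about the world's x, y, z in rad. A call has 1 to 12 rows; each row shifts and turns the pose as measured when the row begins; what a row does not reach is not made up. A row lasts 1/12 s, in which the tool goes at most 41.7 mm and 7.16 degrees, less where a joint would pass 70% of its speed; a pose out of reach is approached as far as the arm can. A call is refused whole if a number of a shift passes 1 or a number of a turn 0.125, either way. A call with a gripper value outside its range is refused whole. The fingers move at their own pace and stop on an object; the grip force is fixed at half the most. Time passes only in rows, so rows that do not move let the fingers close. It gives the time, the measured TCP pose, the force and the opening at its end, in the units of the state.
- sense(): the state, without advancing time (a new reading comes with each control period).
- capture(name): name is "scene" or "side" or "wrist"; returns a dict with "pixels" (384x512x3 uint8, red, green, blue), "depth" (384x512 float32, m along the optical axis (not along the pixel's ray), 0 where there is no reading), "mtx" (3x3 intrinsics, pixels), "R" (3x3) and "t" (3): a world point X has camera coordinates R X + t; the wrist camera has in their place "mount" (4x4, takes a point from camera to tool coordinates, whose origin is the TCP and whose axes are the flange's). Camera axes: x right, y down, z forward; pixel columns grow to the right and rows downward; lengths in m; the calibration is good to about 2 mm. A picture is of the moment at which its call begins: read the wrist's pose just before it.
- finish_job(): hands the job in, once; it reports no verdict.
Trained networks look in a picture, given as the dict that the camera call returned (one of the last four; its "shot" number tells which), for a name from the list of things; names that differ only in an ending like _2 or _b are one class to them, and where a whole thing is asked for, a point or a joint stands for the part that bears it (a point fixed in the world has none). Each returns a list of dicts, best first, with "score" (0 to 1); they miss things now and then, are a little off and sometimes report something else, mostly with a low value. They report only what shows in the picture. A call takes as long as a camera call.
- recognise(label, picture): "at" ([x, y, z] in m, in the coordinates of the camera as it stood for that picture, good to about 4 mm: the middle of the surface that is visible of it).
The state is a dict: "time_s": time; "joints": joint angles; "joint_velocities": joint speeds; "effort": joint torques, N m; "tcp_pos": TCP position; "ee_rot": TCP orientation; "wrist_force": force on the tool from outside, world axes, zero at the start; "moment": the same for the moment, N m; "gripper_width": opening from 0.0 (shut) to 1.0 (fully open).
Only numpy, scipy, OpenCV 4.12 (cv2) and the standard library are available. Lean on these libraries where they do the work, as an engineer would, in place of code of your own. Each camera call takes 0.05 s, during which the arm holds its last target.

### The job

Get the tag in the marking nest ready for the laser: with a fingertip, push the tag by its overhanging end along its channel until it sits fully home against the end stop. Then push the red-knobbed clamp lever away from its first position, past the half-way detent, all the way to its second stop, where it stays, and back clear. Only push: do not pinch or lift the tag, and leave the other things on the bench where they are.

Things in the scene. Friction and masses are not known exactly. Their poses are not given: they have to be found in the camera images.
- nest: marking nest bolted to the worktop: aluminium base plate 12 mm high, steel bed, blue lever housing. Origin on the worktop, x = forward (the tag and lever are both pushed this way, away from the robot), y = left, z = up; nest axes in mm below. Plate spans x -72..72, y -55..140; bed top z 40, bed front edge x -34; before that edge only the plate lies below the tag
- end_stop (a point): middle of the end stop's face at nest x 22, y 1, z 45 (stop top z 55). The tag's channel runs along nest x up to it, between a fixed fence (face y -14, top z 47) and a sliding jaw (face y 16 when open, top z 48.5), which a rod at y 26..93 and a guide (y 50..60, top z 52) link to the lever
- tag_centre (a point): centre of the white tag with a dark face, 60 (nest x) x 25 x 9 mm, lying loose in the channel at nest z 40..49, straight within 2 degrees. It overhangs the bed's front edge by 16 to 25 mm at the start; home, its far end is on the end stop, its centre at nest x -8 and its front end at x -38, still overhanging 4 mm. Slides with under 1 N
- lever (a joint): clamp lever angle, rad: 0 first position (open, white mark, start within 0.04), 0.55 half-way detent (yellow mark, lever upright), 1.10 second stop (clamped, green mark). It stays in each; it snaps by itself from about 0.25 on to the detent and from about 1.0 on to the second stop. About 2 N at the knob frees it from 0; from the detent 5 N at the knob or 12 N half-way down the bar. It drives the jaw 4.2 mm toward the tag
- lever_knob (a point): centre of the red ball knob (diameter 22 mm) on the lever, a 10 mm round steel bar; 95 mm from the pivot. It goes from nest x -50, z 115 (leaning toward the robot) over x 0, z 129 to x 50, z 115, always at nest y 105
- lever_pivot (a point): the lever's pivot, level along nest y, at nest x 0, y 105, z 34. The lever comes out between two grey round cheeks of radius 28 about it (top z 62); the blue housing below spans nest x -41..41, y 88..132 up to z 33
- mouse: bystander: white computer mouse, 113 x 62 x 40 mm, origin under its centre
- screwdriver: bystander: red screwdriver, 162 mm long, 22 mm thick, along its own y; origin under its centre
- tray: bystander: blue parts tray, 94 x 127 x 29 mm, origin under its centre
- marker: bystander: black marker pen, 129 mm long, 17 mm thick, along its own y; origin under its centre
- bush: bystander: cream plastic bush, 24 mm diameter, 25 mm high, origin under its centre
- part_block_3: bystander: pale block, 30 x 45 x 20 mm, origin under its centre
- part_tag_6: bystander: another white tag with a dark face, 25 x 60 x 9 mm, lying on the bench, origin under its centre
- usb_stick: bystander: black USB stick, 18 x 52 x 9 mm, origin under its centre
- tag: the same tag in the nest; origin under its centre, its long side along its own y

How it is judged:
By the outcome, as a careful person would: the job done as asked, in the order asked, and still so for the second after the job is handed in, with the robot touching nothing.
It also fails if it takes over 48 s, if anything falls off the work surface, if the arm or the gripper's body presses on something with over 40 N, if the wrist force passes 120 N, or if a joint passes its speed limit or range.

## Working session

There is one attempt and no reset: what is moved stays moved. The work goes in short steps, Python scripts to look and compute and a tool call to move; the robot and the scene stay as the last step left them, time stands still between calls to the robot, and variables do not carry over. Pictures are saved under pics/ and viewed, and the job is handed in when it is done.

Besides the shell and the picture viewer there is one more tool, called after "Call:" by a JSON object that holds its "name" and its "arguments", one argument or row to a line. apply_moves: Moves the arm, as the interface text tells. Its arguments: {"type":"object","properties":{"plan":{"type":"array","items":{"type":"array","items":{"type":"array","items":{"type":"number"}}}}},"required":["plan"]}

```bash
mkdir -p pics; ls; cat > h.py <<'E'
import numpy as np, cv2
from station import sense, capture, finish_job, recognise
def save(p,n,crop=None,s=1):
    im=cv2.cvtColor(p["pixels"],cv2.COLOR_RGB2BGR)
    if crop: r0,r1,c0,c1=crop; im=im[r0:r1,c0:c1]
    if s!=1: im=cv2.resize(im,None,fx=s,fy=s,interpolation=cv2.INTER_CUBIC)
    cv2.imwrite("pics/"+n,im)
def pose(p,st=None):
    if "R" in p: return p["R"].T, -p["R"].T@p["t"]
    M=np.array(p["mount"]);R=np.array(st["ee_rot"]);return R@M[:3,:3], R@M[:3,3]+st["tcp_pos"]
def w(p,pt,st=None):
    R,t=pose(p,st); return R@np.array(pt)+t
def px(p,u,v,st=None,r=1):
    d=p["depth"][v-r:v+r+1,u-r:u+r+1]; d=np.median(d[d>0])
    K=p["mtx"]; return w(p,[(u-K[0,2])/K[0,0]*d,(v-K[1,2])/K[1,1]*d,d],st)
def proj(p,X,st=None):
    R,t=pose(p,st); c=R.T@(np.array(X)-t); q=p["mtx"]@c; return q[:2]/q[2]
E
python3 - <<'E'
from h import *
np.set_printoptions(precision=4,suppress=True)
st=sense(); print(st["time_s"],st["tcp_pos"],st["ee_rot"],st["gripper_width"],st["wrist_force"])
for n in ["scene","side","wrist"]:
    p=capture(n); save(p,n+"0.png"); 
    print(n)
    for l in ["nest","tag","lever_knob","lever"]:
        for r in recognise(l,p)[:2]: 
            X=w(p,r["at"],st); print(l,round(r["score"],2),X,proj(p,X,st))
    print(pose(p,st)[1])
E
```

```text
pics
0.0 [0.6244 0.0001 0.2294] [[-0.0002 -1.     -0.0022]
 [-1.      0.0002 -0.0001]
 [ 0.0001  0.0022 -1.    ]] 0.9982614842714487 [-0.2618 -0.5022  0.7378]
scene
nest 0.82 [0.5591 0.2335 0.0088] [223.9131 279.4662]
tag 0.68 [0.5577 0.2354 0.009 ] [223.9296 280.3357]
tag 0.65 [0.7665 0.1248 0.0162] [175.8115 212.3922]
lever_knob 0.63 [0.5262 0.2536 0.113 ] [229.1772 254.7268]
lever_knob 0.49 [0.5685 0.1517 0.0475] [241.0563 238.2962]
lever 0.7 [0.5261 0.2516 0.1137] [229.8443 253.7366]
lever 0.29 [0.5675 0.1511 0.049 ] [241.5726 237.7601]
[0.2259 0.6567 0.6295]
side
nest 0.92 [0.5619 0.2521 0.0175] [230.081  263.4662]
tag 0.57 [0.5754 0.157  0.0473] [239.924  228.7791]
lever_knob 0.48 [0.5281 0.2477 0.1056] [247.1299 224.3612]
lever 0.79 [0.5292 0.2509 0.1004] [245.9923 227.4923]
[0.3278 0.8393 0.4001]
wrist
nest 0.63 [0.5856 0.1401 0.0122] [279.5626 254.584 ]
tag 0.73 [0.7525 0.0272 0.023 ] [163.799  187.6246]
[ 0.6255 -0.0797  0.3834]
```

View pics/scene0.png

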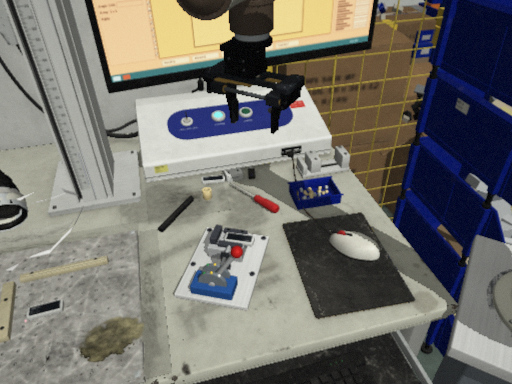

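View pics/side0.png

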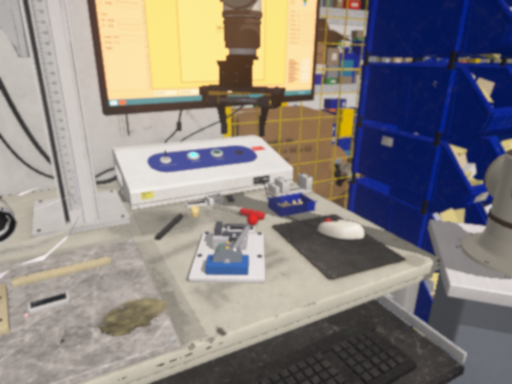

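View pics/wrist0.png

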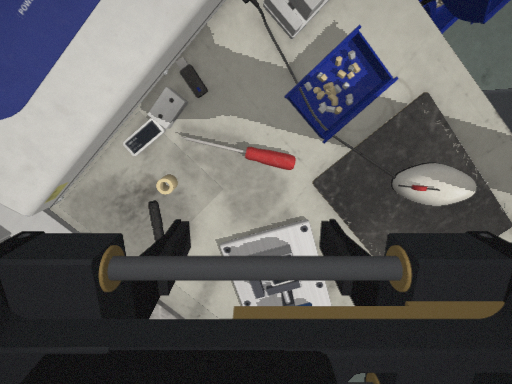

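The scene picture shows the nest plate at about (225,265), the red knob at (237,252), and the lever leaning toward the robot. The wrist view only shows the nest partly, at (275,265) behind the fingers. I'll move the wrist camera over the nest and close the fingers.

Call:
{"name": "apply_moves", "arguments": {
  "plan": [
    [[0,-0.2,0.9,0.2,0,0,0],[0,-0.2,0.9,0.2,0,0,0],[0,-0.2,0.9,0.2,0,0,0],[0,-0.2,0.9,0.2,0,0,0],[0,-0.2,0.9,0.2,0,0,0],[0,-0.2,0.9,0.2,0,0,0],[0,-0.2,0.9,0.2,0,0,0],[0,-0.2,0.9,0.2,0,0,0],[0,-0.2,0.9,0.2,0,0,0],[0,-0.2,0.9,0.2,0,0,0],[0,-0.2,0.9,0.2,0,0,0],[0,0,0,0,0,0,0]]
  ]
}}

```text
time_s: 1.75
tcp_pos: [0.566, 0.2567, 0.2878]
ee_rot: [[-0.005, -1.0, -0.001], [-1.0, 0.005, 0.001], [-0.001, 0.001, -1.0]]
wrist_force: [0.7, 0.6, -0.5]
gripper_width: 0.175
```

```bash
python3 - <<'E'
from h import *
np.set_printoptions(precision=4,suppress=True)
st=sense(); print(st["time_s"],st["tcp_pos"],st["ee_rot"],st["gripper_width"],st["wrist_force"])
p=capture("wrist"); save(p,"wrist1.png",s=1.5)
import pickle; pickle.dump((p,st),open("w1.pkl","wb"))
for l in ["nest","tag","lever_knob","lever"]:
    for r in recognise(l,p)[:2]: 
        X=w(p,r["at"],st); print(l,round(r["score"],2),X,proj(p,X,st))
E
```

```text
1.75 [0.566  0.2567 0.2878] [[-0.0052 -1.     -0.0006]
 [-1.      0.0052  0.0009]
 [-0.0009  0.0006 -1.    ]] 0.17503231779406628 [ 0.6507  0.6458 -0.488 ]
nest 0.77 [0.5852 0.1933 0.0124] [242.5058 119.0855]
tag 0.59 [0.5771 0.1558 0.0492] [246.6917  92.0275]
tag 0.4 [0.5857 0.1931 0.0105] [242.2355 118.8608]
lever_knob 0.96 [0.5269 0.25   0.1175] [286.6369 169.4665]
lever_knob 0.61 [0.5735 0.1513 0.049 ] [249.2797  88.5433]
lever 0.84 [0.5317 0.2496 0.1217] [283.1198 169.8668]
```

View pics/wrist1.png

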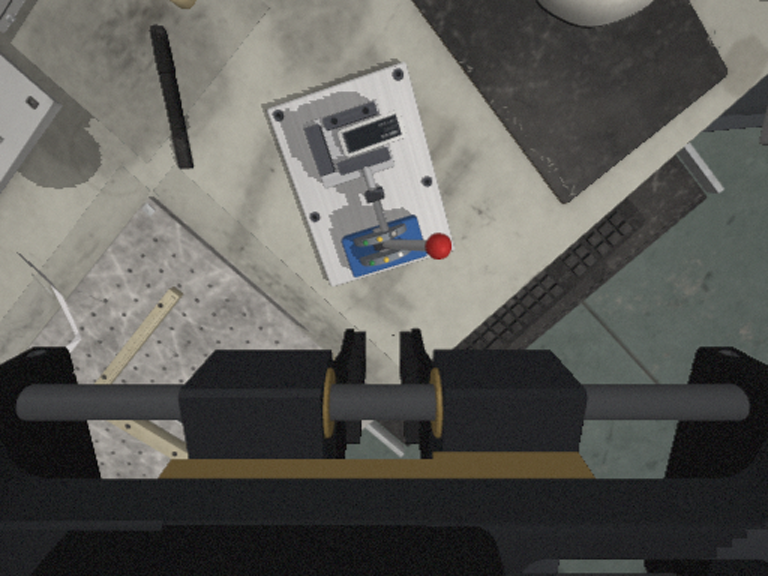

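The wrist picture (1.5x) shows the plate corners at about (265,105), (403,62), (452,240) and (332,285). The tag is at (370,133), the stop at (318,150), and the knob at (438,246). The nest yaw is roughly +17°. I'll fit it from depth.

```bash
python3 - <<'E'
from h import *
import pickle
np.set_printoptions(precision=4,suppress=True)
p,st=pickle.load(open("w1.pkl","rb"))
d=p["depth"];K=p["mtx"];v,u=np.mgrid[0:384,0:512]
C=np.stack([(u-K[0,2])/K[0,0]*d,(v-K[1,2])/K[1,1]*d,d],-1)
R,t=pose(p,st);W=C@R.T+t
m=(d>0)&(v>35)&(v<200)&(u>165)&(u<310)
# bench plane z
for lo in(-.01,): 
    q=W[m]; print("bench z",np.median(q[(abs(q[:,2])<.006),2]),"plate",np.median(q[(abs(q[:,2]-.012)<.004),2]))
pl=m&(W[...,2]>.007)
n,lab,s,_=cv2.connectedComponentsWithStats(pl.astype(np.uint8)); k=1+np.argmax(s[1:,4]); M=lab==k
# plate region only: use z 0.007..0.016 pts outline plus all
P=W[M][:, :2]; 
rect=cv2.minAreaRect((P*1000).astype(np.float32)); print(rect)
q=W[M&(abs(W[...,2]-.012)<.004)][:,:2]
rect2=cv2.minAreaRect((q*1000).astype(np.float32)); print(rect2,len(q))
# robust: optimise yaw,center by percentiles of plate pts
best=None
for a in np.radians(np.arange(10,24,.25)):
    c,s_=np.cos(a),np.sin(a); x=q@[c,s_]; y=q@[-s_,c]
    e=np.percentile(x,[.3,99.7]);f=np.percentile(y,[.3,99.7]); A=(e[1]-e[0])*(f[1]-f[0])
    if best is None or A<best[0]: best=(A,a,e,f)
A,a,e,f=best; print(np.degrees(a),e[1]-e[0],f[1]-f[0])
ax=np.array([np.cos(a),np.sin(a)]);ay=np.array([-ax[1],ax[0]])
O=ax*e.mean()+ay*(f.mean()-.0425); print("origin",O)
knob=W[M&(W[...,2]>.1)]; print("knob top pts",knob[:,:2].mean(0),knob[:,2].max(), len(knob))
kk=knob[:,:2].mean(0)-O; print("nest knob",kk@ax,kk@ay)
# white/dark tag pts z .045-.053
tg=M&(abs(W[...,2]-.049)<.0025); im=p["pixels"].copy(); 
X=W[tg][:,:2]-O; x,y=X@ax,X@ay; print(len(x),np.percentile(x,[0,2,50,98,100]),np.percentile(y,[0,2,50,98,100]))
# project predicted outline
big=cv2.resize(cv2.cvtColor(im,cv2.COLOR_RGB2BGR),None,fx=5,fy=5,interpolation=cv2.INTER_CUBIC)[150:950,850:1550].copy()
def dr(x,y,z,col):
    Xw=np.r_[O+ax*x/1000+ay*y/1000,z/1000]; c=proj(p,Xw,st)*5+2-[850,150]; cv2.circle(big,tuple(int(i) for i in c),4,col,-1)
for c in[(-72,-55),(72,-55),(72,140),(-72,140)]: dr(*c,12,(0,255,0))
for c in[(22,-14),(22,16)]: dr(*c,55,(255,0,255))
for c in[(-34,-14),(-34,16)]: dr(*c,40,(0,0,255))
dr(-50,105,126,(0,255,255))
cv2.imwrite("pics/fit1.png",cv2.resize(big,(525,600)))
pickle.dump((O,a),open("nest.pkl","wb"))
E
```

```text
bench z -0.0002211334402674736 plate 0.011679840813567155
((584.8709716796875, 197.30245971679688), (145.36935424804688, 195.0937957763672), 16.927410125732422)
((584.7763671875, 197.1766357421875), (145.0224609375, 194.878662109375), 16.944265365600586) 7290
17.0 0.14392229843391247 0.1931089286286622
origin [0.5972 0.1563]
knob top pts [0.5227 0.242 ] 0.12855495495548463 275
nest knob -0.04617678619196942 0.10367684318601024
1598 [-0.0512 -0.0486 -0.0112  0.0177  0.0262] [-0.0244 -0.0223  0.0075  0.1064  0.1191]
```

View pics/fit1.png

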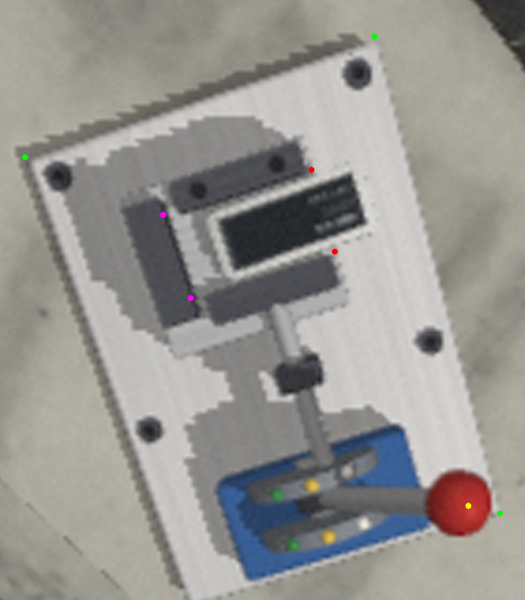

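The overlay agrees with the plate, the stop and the bed edge to about 2 mm. The nest origin is about (0.597, 0.156), the yaw is 17°, and the tag front is at nest x of about -50. I'll go to a point in front of the tag, turn to align with the nest, and descend part of the way.

Call:
{"name": "apply_moves", "arguments": {
  "plan": [
    [[0,-0.36,-0.84,0,0,0,0.05],[0,-0.36,-0.84,0,0,0,0.05],[0,-0.36,-0.84,0,0,0,0.05],[0,-0.36,-0.84,0,0,0,0.05],[0,-0.36,-0.84,0,0,0,0.05],[0,-0.36,-0.84,0,0,0,0.05],[0,0,0,-1,0,0,0],[0,0,0,-1,0,0,0],[0,0,0,-1,0,0,0],[0,0,0,-1,0,0,0],[0,0,0,0,0,0,0],[0,0,0,0,0,0,0]]
  ]
}}

```text
time_s: 3.0
tcp_pos: [0.5098, 0.1062, 0.1834]
ee_rot: [[0.282, -0.959, 0.0], [-0.959, -0.282, -0.004], [0.004, 0.001, -1.0]]
wrist_force: [0.8, -0.1, 0.9]
gripper_width: 0.007
```

```bash
cat >> h.py <<'E'
import pickle,os
np.set_printoptions(precision=4,suppress=True)
if os.path.exists("nest.pkl"):
    O,a=pickle.load(open("nest.pkl","rb")); ax=np.array([np.cos(a),np.sin(a)]);ay=np.array([-ax[1],ax[0]])
def nest(X): X=np.array(X); q=X[:2]-O; return np.r_[q@ax,q@ay,X[2]]*1000
def nw(x,y,z): return np.r_[O+ax*x/1000+ay*y/1000,z/1000]
def stat():
    st=sense(); R=np.array(st["ee_rot"]); print(st["time_s"],"tcp nest mm",nest(st["tcp_pos"]),"yaw",np.degrees(np.arctan2(-R[1,1],-R[0,1])),"tilt",R[:2,2],"F",np.array(st["wrist_force"]),"g",st["gripper_width"]); return st
def delta(x,y,z):
    st=stat(); print("units to",(x,y,z),(nw(x,y,z)-st["tcp_pos"])/.025)
E
python3 - <<'E'
from h import *
delta(-88,1,43)
st=sense();p=capture("wrist"); save(p,"wrist2.png",s=1.5)
q=capture("scene"); save(q,"scene2.png",(130,330,130,330),3)
E
```

```text
3.0 tcp nest mm [-98.2652 -22.3752 183.4382] yaw 16.380577529063558 tilt [ 0.0002 -0.0041] F [ 0.7758 -0.1423  0.9369] g 0.006580290442677313
units to (-88, 1, 43) [ 0.1193  1.0142 -5.6175]
```

View pics/wrist2.png

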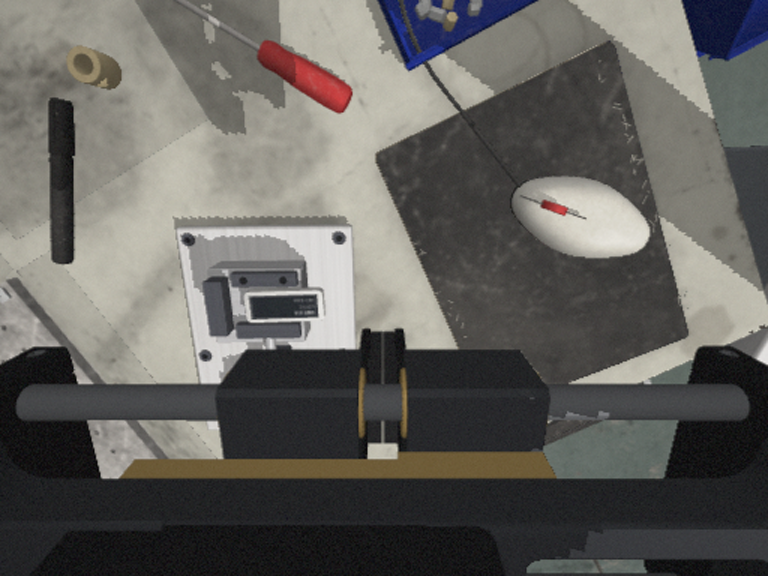

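View pics/scene2.png

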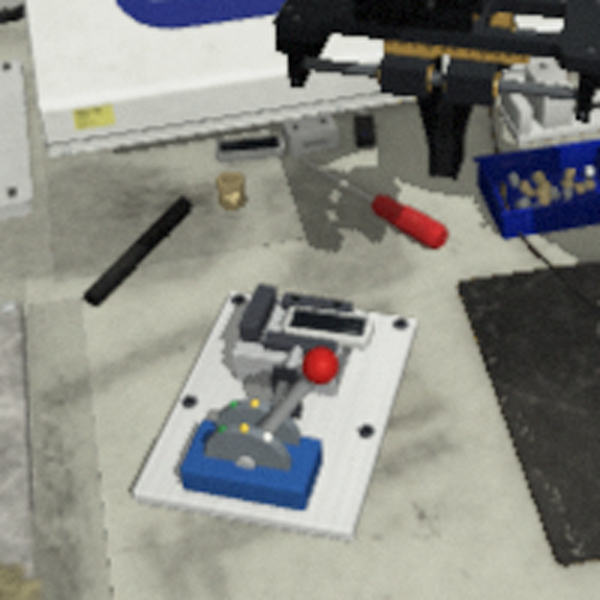

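The fingers are shut in front of the nest. The lateral move overshot by about 23 mm, so I'll correct that and then descend.

Call:
{"name": "apply_moves", "arguments": {
  "plan": [
    [[0,0.05,0.4,0,0,0,0.01],[0,0.05,0.4,0,0,0,0],[0,0,0.2,-0.3,0,0,0],[0,0,0,-0.7,0,0,0],[0,0,0,-0.8,0,0,0],[0,0,0,-0.8,0,0,0],[0,0,0,-0.7,0,0,0],[0,0,0,-0.4,0,0,0],[0,0,0,0,0,0,0]]
  ]
}}

```text
time_s: 3.85
tcp_pos: [0.519, 0.1428, 0.096]
ee_rot: [[0.299, -0.954, 0.022], [-0.954, -0.299, 0.008], [-0.001, -0.023, -1.0]]
wrist_force: [-0.5, -0.3, -0.2]
gripper_width: 0.003
```

```bash
python3 - <<'E'
from h import *
delta(-88,1,43)
E
```

```text
3.85 tcp nest mm [-78.7154   9.9692  96.0165] yaw 17.382437622823357 tilt [0.022  0.0082] F [-0.5122 -0.2632 -0.2442] g 0.0033634383241109363
units to (-88, 1, 43) [-0.2503 -0.4517 -2.1207]
```

Call:
{"name": "apply_moves", "arguments": {
  "plan": [
    [[0,-0.2,-0.4,0,-0.008,0.022,0],[0,0,0,0,0,0,0],[0,0,0,-0.4,0,0,0],[0,0,0,-0.4,0,0,0],[0,0,0,0,0,0,0],[0,0,0,0,0,0,0]]
  ]
}}

```text
time_s: 4.35
tcp_pos: [0.5158, 0.1346, 0.077]
ee_rot: [[0.301, -0.954, 0.004], [-0.954, -0.301, 0.002], [-0.001, -0.004, -1.0]]
wrist_force: [-0.3, 0.9, -0.4]
gripper_width: 0.006
```

```bash
python3 - <<'E'
from h import *
delta(-88,1,43)
E
```

```text
4.35 tcp nest mm [-84.2082   3.0662  76.9738] yaw 17.528410123763873 tilt [0.0036 0.0023] F [-0.3432  0.9003 -0.3643] g 0.006133641357835681
units to (-88, 1, 43) [-0.1209 -0.1234 -1.359 ]
```

Call:
{"name": "apply_moves", "arguments": {
  "plan": [
    [[0,-0.15,-0.12,-0.4,0,0,-0.008],[0,0,0,-0.4,0,0,0],[0,0,0,-0.4,0,0,0],[0,0,0,-0.2,0,0,0],[0,0,0,0,0,0,0],[0,0,0,0,0,0,0]]
  ]
}}

```text
time_s: 4.85
tcp_pos: [0.5132, 0.132, 0.0414]
ee_rot: [[0.294, -0.956, 0.007], [-0.956, -0.294, 0.004], [-0.001, -0.008, -1.0]]
wrist_force: [-0.4, 0.4, -0.1]
gripper_width: 0.003
```

```bash
python3 - <<'E'
from h import *
delta(-88,1,43)
q=capture("scene"); save(q,"scene3.png",(150,310,150,320),4)
q=capture("side"); save(q,"side3.png",(180,290,170,310),5)
E
```

```text
4.85 tcp nest mm [-87.3629   1.3287  41.3659] yaw 17.074436652696388 tilt [0.0068 0.0036] F [-0.4005  0.445  -0.0502] g 0.0028212071827516927
units to (-88, 1, 43) [-0.0205 -0.02    0.0654]
```

View pics/scene3.png

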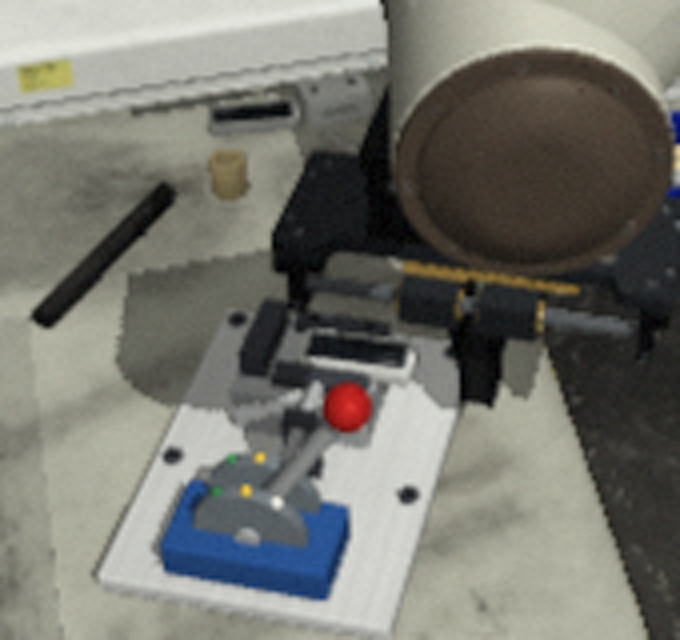

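View pics/side3.png

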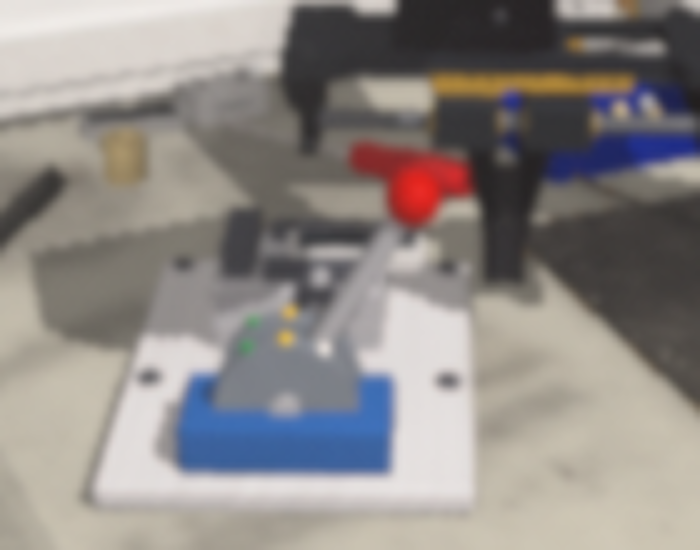

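The closed fingers are lined up in front of the tag end, with the tip at about z 33 mm. Next I push along nest x.

Call:
{"name": "apply_moves", "arguments": {
  "plan": [
    [[0,0.15,0.047,0,0,0,0],[0,0.15,0.047,0,0,0,0],[0,0.15,0.047,0,0,0,0],[0,0.15,0.047,0,0,0,0],[0,0.1,0.03,0,0,0,0],[0,0,0,0,0,0,0]]
  ]
}}

```text
time_s: 5.45
tcp_pos: [0.5346, 0.1392, 0.0438]
ee_rot: [[0.294, -0.956, 0.012], [-0.956, -0.294, 0.006], [-0.002, -0.013, -1.0]]
wrist_force: [-0.1, 0.1, -0.2]
gripper_width: 0.003
```

```bash
python3 - <<'E'
from h import *
delta(-52,1,42)
E
```

```text
5.45 tcp nest mm [-64.8035   1.9169  43.7913] yaw 17.11214783091741 tilt [0.0119 0.0062] F [-0.0535  0.1111 -0.2449] g 0.0034327497707937475
units to (-52, 1, 42) [ 0.5005  0.1147 -0.0717]
```

Call:
{"name": "apply_moves", "arguments": {
  "plan": [
    [[0,0.1,0.02,-0.06,-0.006,0.012,0],[0,0.1,0.03,0,0,0,0],[0,0.1,0.03,0,0,0,0],[0,0.05,0.015,0,0,0,0]]
  ]
}}

```text
time_s: 5.78
tcp_pos: [0.5439, 0.1416, 0.0419]
ee_rot: [[0.294, -0.956, -0.002], [-0.956, -0.294, -0.001], [0.0, 0.002, -1.0]]
wrist_force: [-0.5, 0.8, 0.4]
gripper_width: 0.01
```

```bash
python3 - <<'E'
from h import *
delta(-52,1,42)
st=sense();p=capture("wrist"); save(p,"wrist4.png",s=1.5)
q=capture("scene"); save(q,"scene4.png",(190,270,200,300),7)
E
```

```text
5.7833 tcp nest mm [-55.2168   1.4808  41.9435] yaw 17.095415039837135 tilt [-0.0023 -0.0008] F [-0.4836  0.8175  0.405 ] g 0.009822865080384605
units to (-52, 1, 42) [0.1287 0.0192 0.0023]
```

View pics/wrist4.png

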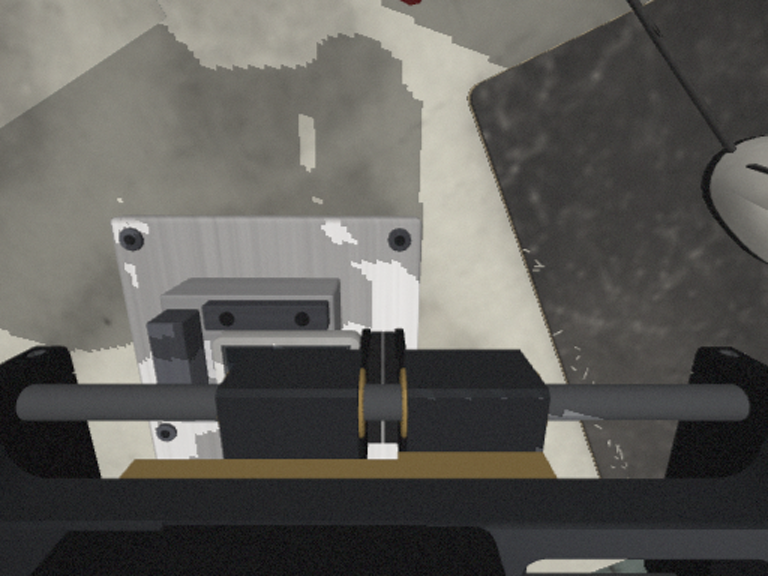

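View pics/scene4.png

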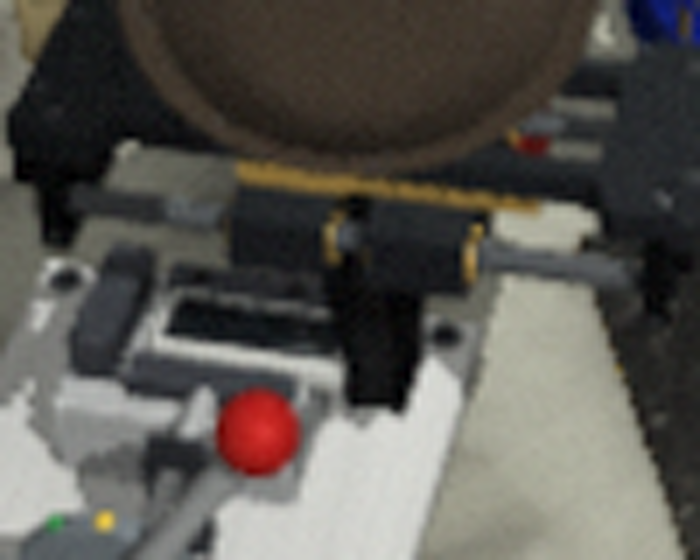

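The finger touches the tag end (wrist picture, at 362,340), and a small gap to the stop remains at (205,340). I'll continue in small steps.

Call:
{"name": "apply_moves", "arguments": {
  "plan": [
    [[0,0.08,0.024,0,0,0,0],[0,0.06,0.018,0,0,0,0],[0,0.04,0.012,0,0,0,0]]
  ]
}}

```text
time_s: 6.13
tcp_pos: [0.548, 0.1427, 0.0418]
ee_rot: [[0.294, -0.956, -0.003], [-0.956, -0.294, -0.001], [0.0, 0.003, -1.0]]
wrist_force: [-1.0, 0.8, 0.0]
gripper_width: 0.004
```

```bash
python3 - <<'E'
from h import *
delta(-48,1,42)
E
```

```text
6.1333 tcp nest mm [-51.0047   1.3726  41.8348] yaw 17.087337180893773 tilt [-0.0031 -0.0011] F [-0.9853  0.8223  0.0271] g 0.004373536042986883
units to (-48, 1, 42) [0.1193 0.0209 0.0066]
```

Call:
{"name": "apply_moves", "arguments": {
  "plan": [
    [[0,0.06,0.015,0,0,0,0],[0,0.05,0.013,0,0,0,0],[0,0.04,0.012,0,0,0,0]]
  ]
}}

```text
time_s: 6.38
tcp_pos: [0.5509, 0.1433, 0.0417]
ee_rot: [[0.294, -0.956, -0.006], [-0.956, -0.294, -0.002], [0.0, 0.006, -1.0]]
wrist_force: [-4.4, 0.3, 2.4]
gripper_width: 0.007
```

```bash
python3 - <<'E'
from h import *
stat()
p=capture("wrist"); save(p,"wrist5.png",(180,300,80,290),3.5)
E
```

```text
6.3833 tcp nest mm [-48.0541   1.1329  41.6715] yaw 17.068696312452815 tilt [-0.0058 -0.0022] F [-4.4277  0.2544  2.3552] g 0.007214695179690141
```

View pics/wrist5.png

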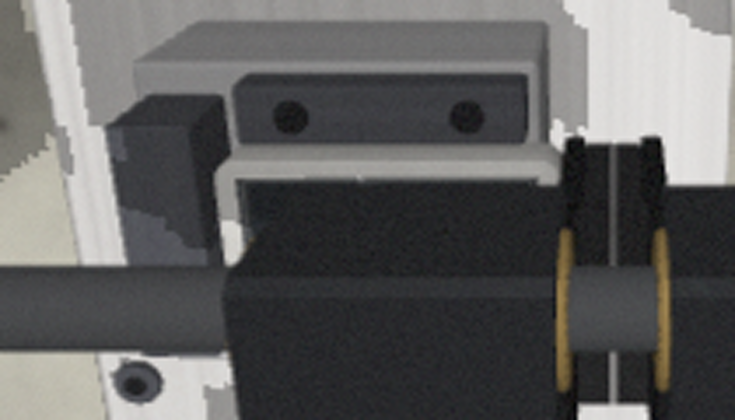

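The force has risen to 4.6 N along nest x, and the tag's far end meets the stop in the picture at (217,170). One more small press will confirm it is seated.

Call:
{"name": "apply_moves", "arguments": {
  "plan": [
    [[0,0.06,0.018,0,0,0,0],[0,0.06,0.018,0,0,0,0]]
  ]
}}

```text
time_s: 6.6
tcp_pos: [0.5509, 0.1431, 0.0412]
ee_rot: [[0.293, -0.956, -0.012], [-0.956, -0.293, -0.005], [0.001, 0.013, -1.0]]
wrist_force: [-5.8, 0.0, 3.8]
gripper_width: 0.005
```

```bash
python3 - <<'E'
from h import *
stat()
E
```

```text
6.6 tcp nest mm [-48.092    0.8511  41.1922] yaw 17.027526967707153 tilt [-0.0125 -0.0049] F [-5.7568  0.015   3.8364] g 0.004793574499659721
```

It is firmly home, with no further advance under about 6 N. I'll back straight off, then rise.

Call:
{"name": "apply_moves", "arguments": {
  "plan": [
    [[0,-0.2,-0.06,0,0,0,0],[0,-0.3,-0.09,0,-0.005,0.012,0],[0,-0.4,-0.12,0,0,0,0],[0,-0.3,-0.1,0,0,0,0],[0,0,0,0.4,0,0,0],[0,0,0,0.8,0,0,0],[0,0,0,0.9,0,0,0],[0,0,0,0.9,0,0,0],[0,0,0,0.9,0,0,0],[0,0,0,0.6,0,0,0],[0,0,0,0,0,0,0],[0,0,0,0,0,0,0]]
  ]
}}

```text
time_s: 7.6
tcp_pos: [0.5242, 0.1348, 0.1653]
ee_rot: [[0.296, -0.955, -0.009], [-0.955, -0.296, -0.005], [0.002, 0.01, -1.0]]
wrist_force: [-0.3, -0.3, -0.1]
gripper_width: 0.006
```

```bash
python3 - <<'E'
from h import *
delta(-85,104,150)
st=sense();p=capture("wrist"); save(p,"wrist6.png",s=1.5); pickle.dump((p,st),open("w6.pkl","wb"))
print(recognise("tag",p)[:2])
q=capture("scene"); save(q,"scene6.png",(190,310,170,300),5)
for r in recognise("lever_knob",q)[:2]: print(r["score"],nest(w(q,r["at"])))
E
```

```text
7.6 tcp nest mm [-76.0269   0.7903 165.2634] yaw 17.203674702154842 tilt [-0.0085 -0.0047] F [-0.2964 -0.2534 -0.1458] g 0.005730336111562036
units to (-85, 104, 150) [-1.5503  3.8431 -0.6105]
[{'at': [-0.0672, -0.0009, 0.2789], 'score': 0.56}, {'at': [-0.0732, -0.0172, 0.3149], 'score': 0.53}]
0.64 [-39.888  112.934  110.2736]
0.39 [-16.3873  85.4189  11.0284]
```

View pics/wrist6.png

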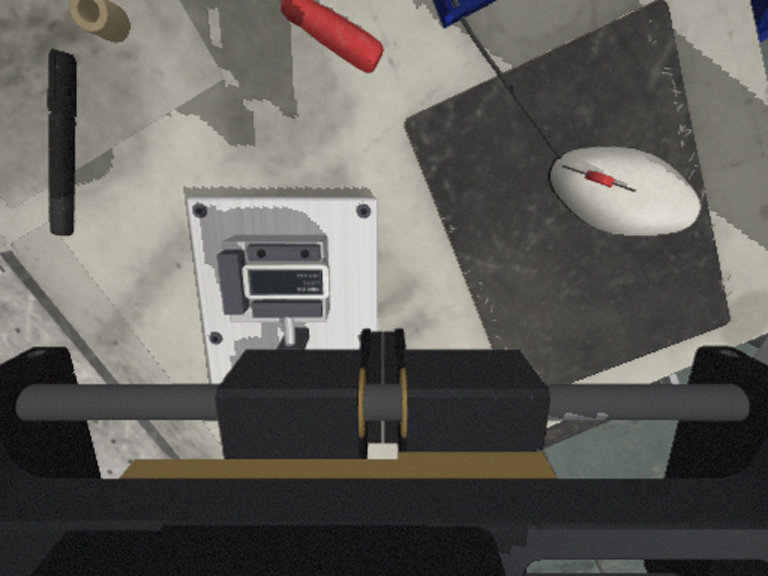

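View pics/scene6.png

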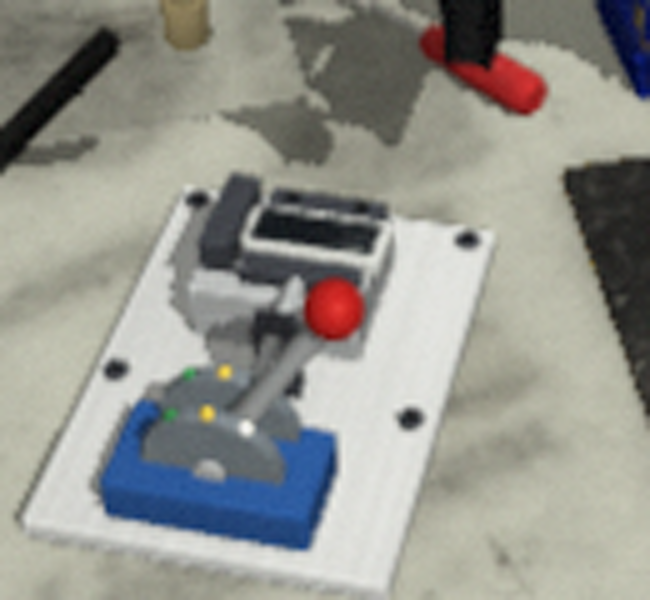

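In the wrist picture the tag sits against the stop (far end at 243,283), and in the scene picture the lever is still at the white mark. Next I go behind the knob.

Call:
{"name": "apply_moves", "arguments": {
  "plan": [
    [[0,-0.4,0.3,0,-0.005,0.008,0],[0,-0.5,0.5,0,0,0,0],[0,-0.4,0.6,0,0,0,0],[0,-0.3,0.6,0,0,0,0],[0,-0.2,0.6,0,0,0,0],[0,0,0.4,0,0,0,0],[0,0,0.2,0,0,0,0],[0,0,0,0,0,0,0],[0,0,0,0,0,0,0]]
  ]
}}

```text
time_s: 8.55
tcp_pos: [0.47, 0.2162, 0.1543]
ee_rot: [[0.294, -0.955, -0.038], [-0.956, -0.293, -0.024], [0.012, 0.044, -0.999]]
wrist_force: [0.5, 0.6, -0.0]
gripper_width: 0.007
```

```bash
python3 - <<'E'
from h import *
delta(-95,104,117)
E
```

```text
8.55 tcp nest mm [-104.1052   94.4688  154.2979] yaw 17.074233814326234 tilt [-0.0384 -0.0245] F [ 0.478   0.585  -0.0325] g 0.006856185870358358
units to (-95, 104, 117) [ 0.2368  0.4711 -1.4919]
```

Call:
{"name": "apply_moves", "arguments": {
  "plan": [
    [[0,0.1,0.3,0,0.024,-0.038,0],[0,0.05,0.1,-0.2,0,0,0],[0,0,0,-0.4,0,0,0],[0,0,0,-0.4,0,0,0],[0,0,0,-0.3,0,0,0],[0,0,0,0,0,0,0],[0,0,0,0,0,0,0]]
  ]
}}

```text
time_s: 9.13
tcp_pos: [0.4748, 0.2231, 0.1178]
ee_rot: [[0.289, -0.957, -0.004], [-0.957, -0.289, -0.004], [0.003, 0.005, -1.0]]
wrist_force: [0.7, 0.0, -0.7]
gripper_width: 0.007
```

```bash
python3 - <<'E'
from h import *
delta(-90,104,117)
E
```

```text
9.1333 tcp nest mm [-97.4563  99.6792 117.8268] yaw 16.82456740095925 tilt [-0.0039 -0.004 ] F [ 0.6912  0.0338 -0.7387] g 0.006834360306219078
units to (-90, 104, 117) [ 0.2347  0.2525 -0.0331]
```

Call:
{"name": "apply_moves", "arguments": {
  "plan": [
    [[0,0.08,0.18,0,0,0,0],[0,0.1,0.06,0,0,0,0],[0,0.05,0.02,0,0,0,0],[0,0,0,0,0,0,0],[0,0,0,0,0,0,0]]
  ]
}}

```text
time_s: 9.55
tcp_pos: [0.4823, 0.2306, 0.1186]
ee_rot: [[0.289, -0.957, -0.003], [-0.957, -0.289, -0.003], [0.003, 0.004, -1.0]]
wrist_force: [0.3, 0.1, 0.1]
gripper_width: 0.007
```

```bash
python3 - <<'E'
from h import *
delta(-70,104.5,117)
q=capture("scene"); save(q,"scene7.png",(190,310,170,300),5)
p=capture("side"); save(p,"side7.png",(180,290,170,310),5)
E
```

```text
9.55 tcp nest mm [-88.0881 104.6364 118.5708] yaw 16.81056566949869 tilt [-0.0027 -0.0035] F [0.3326 0.1269 0.1366] g 0.006775703143411533
units to (-70, 104.5, 117) [ 0.6935  0.2063 -0.0628]
```

View pics/scene7.png

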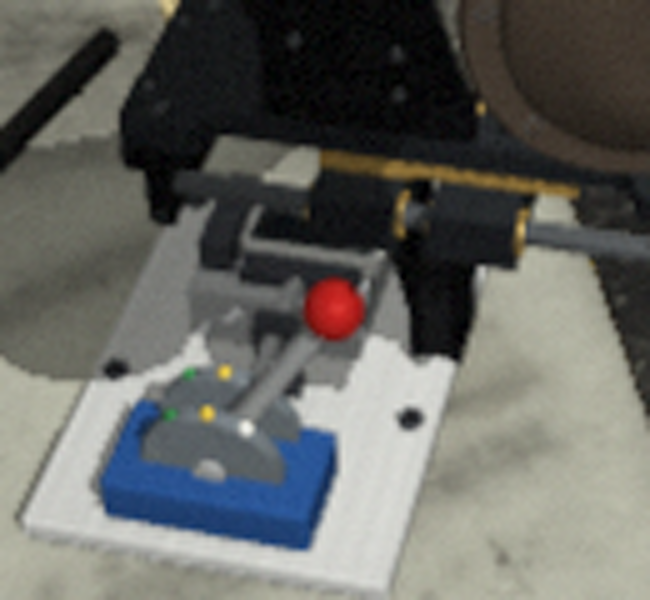

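View pics/side7.png

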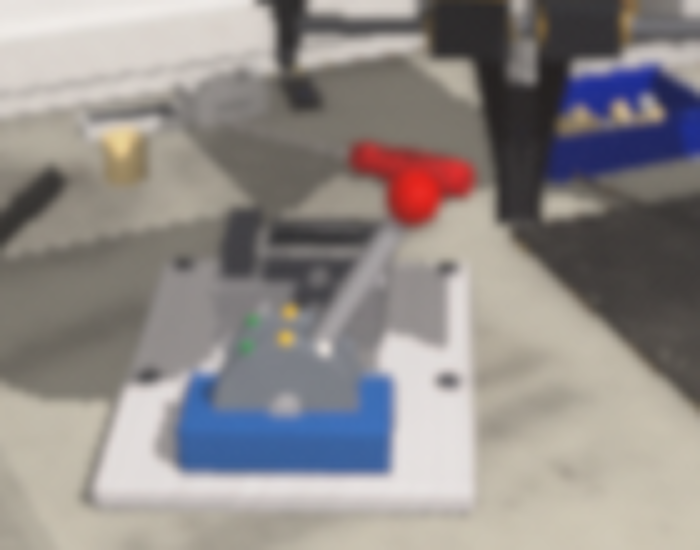

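The tip is behind the knob at about its height. I push through the first part, rising with the arc.

Call:
{"name": "apply_moves", "arguments": {
  "plan": [
    [[0,0.2,0.06,-0.03,0,0,0],[0,0.2,0.06,0,0,0,0],[0,0.2,0.06,0.05,0,0,0],[0,0.2,0.06,0.1,0,0,0],[0,0.2,0.06,0.1,0,0,0],[0,0.2,0.06,0.08,0,0,0],[0,0.2,0.06,0.05,0,0,0],[0,0,0,0,0,0,0]]
  ]
}}

```text
time_s: 10.32
tcp_pos: [0.52, 0.2414, 0.1284]
ee_rot: [[0.289, -0.957, -0.005], [-0.957, -0.289, -0.005], [0.003, 0.006, -1.0]]
wrist_force: [0.3, -0.1, -0.8]
gripper_width: 0.005
```

```bash
python3 - <<'E'
from h import *
delta(-22,104.5,130)
q=capture("scene"); save(q,"scene8.png",(190,310,170,300),5)
E
```

```text
10.3167 tcp nest mm [-48.9104 103.9622 128.4371] yaw 16.807138837137572 tilt [-0.0048 -0.0049] F [ 0.295  -0.058  -0.8321] g 0.004761462110745935
units to (-22, 104.5, 130) [1.0231 0.3353 0.0625]
```

View pics/scene8.png

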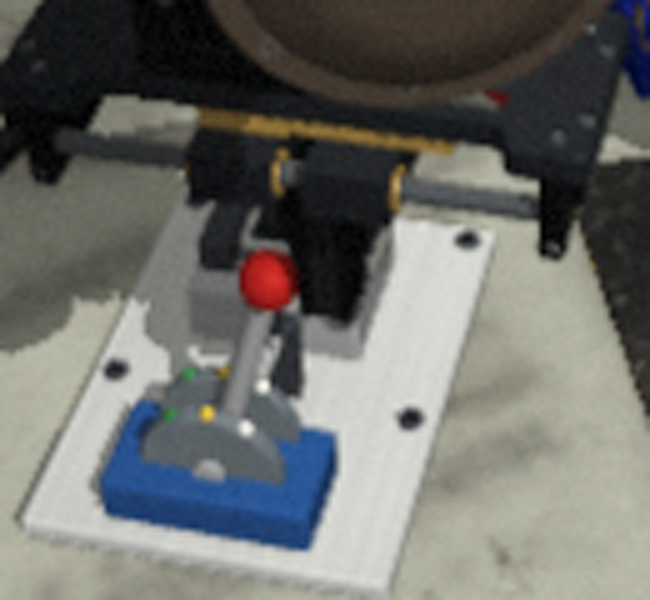

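The lever has moved on toward upright (knob at 268,280), with the finger just behind it. I continue to the detent and past it, following the arc down.

Call:
{"name": "apply_moves", "arguments": {
  "plan": [
    [[0,0.2,0.065,0.03,0,0,0],[0,0.2,0.065,0,0,0,0],[0,0.2,0.065,0,0,0,0],[0,0.2,0.065,0,0,0,0],[0,0.2,0.065,0,0,0,0]]
  ]
}}

```text
time_s: 10.78
tcp_pos: [0.5468, 0.2502, 0.1292]
ee_rot: [[0.289, -0.957, -0.004], [-0.957, -0.289, -0.004], [0.003, 0.005, -1.0]]
wrist_force: [0.4, -0.4, -0.2]
gripper_width: 0.005
```

```bash
python3 - <<'E'
from h import *
delta(15,104.5,123)
E
```

```text
10.7833 tcp nest mm [-20.7741 104.4942 129.227 ] yaw 16.821278308393897 tilt [-0.0041 -0.0042] F [ 0.3819 -0.3843 -0.1506] g 0.004633503345240609
units to (15, 104.5, 123) [ 1.3684  0.4186 -0.2491]
```

Call:
{"name": "apply_moves", "arguments": {
  "plan": [
    [[0,0.2,0.06,0,0,0,0],[0,0.2,0.06,-0.02,0,0,0],[0,0.2,0.06,-0.03,0,0,0],[0,0.2,0.06,-0.05,0,0,0],[0,0.15,0.045,-0.06,0,0,0]]
  ]
}}

```text
time_s: 11.2
tcp_pos: [0.5575, 0.2503, 0.1245]
ee_rot: [[0.288, -0.957, -0.042], [-0.958, -0.287, -0.025], [0.012, 0.047, -0.999]]
wrist_force: [-9.8, -2.1, 9.0]
gripper_width: -0.001
```

```bash
python3 - <<'E'
from h import *
delta(15,104.5,123)
q=capture("scene"); save(q,"scene9.png",(190,310,170,300),5)
E
```

```text
11.2 tcp nest mm [-10.4431 101.4439 124.5347] yaw 16.695765679614354 tilt [-0.0418 -0.025 ] F [-9.7823 -2.1318  9.0498] g -0.0011001204462173944
units to (15, 104.5, 123) [ 0.9375  0.4145 -0.0614]
```

View pics/scene9.png

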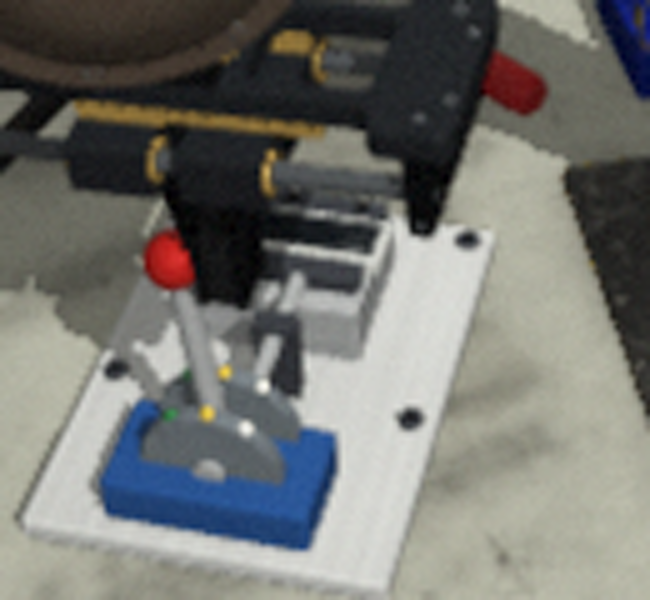

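The lever is upright, just past the yellow mark, and resisting with about 10 N. The tool has tilted 2.7° and slipped 3 mm in y. I'll correct both and push with larger steps.

Call:
{"name": "apply_moves", "arguments": {
  "plan": [
    [[0,0.22,0.15,0.05,0.03,-0.045,0],[0,0.28,0.1,0,0.01,-0.015,0],[0,0.28,0.1,0,0.01,-0.015,0]]
  ]
}}

```text
time_s: 11.5
tcp_pos: [0.5743, 0.2572, 0.1231]
ee_rot: [[0.287, -0.958, 0.025], [-0.958, -0.286, 0.021], [-0.013, -0.03, -0.999]]
wrist_force: [-2.7, -1.5, -2.0]
gripper_width: 0.003
```

```bash
python3 - <<'E'
from h import *
delta(15,104.5,123)
E
```

```text
11.5 tcp nest mm [  7.6271 103.1771 123.1129] yaw 16.65609549323159 tilt [0.025  0.0206] F [-2.7461 -1.5429 -1.9675] g 0.003441937780073492
units to (15, 104.5, 123) [ 0.2666  0.1368 -0.0045]
```

Call:
{"name": "apply_moves", "arguments": {
  "plan": [
    [[0,0.2,0.09,-0.03,-0.015,0.02,0],[0,0.2,0.06,-0.05,0,0,0],[0,0.2,0.06,-0.06,0,0,0]]
  ]
}}

```text
time_s: 11.75
tcp_pos: [0.5917, 0.2631, 0.1194]
ee_rot: [[0.287, -0.958, 0.007], [-0.958, -0.287, 0.007], [-0.005, -0.009, -1.0]]
wrist_force: [-0.0, 0.8, -0.4]
gripper_width: 0.007
```

```bash
python3 - <<'E'
from h import *
delta(29,104.5,117)
q=capture("scene"); save(q,"scene10.png",(190,310,170,300),5)
E
```

```text
11.75 tcp nest mm [ 25.9298 103.714  119.4277] yaw 16.66042417638982 tilt [0.0069 0.0068] F [-0.0135  0.7675 -0.3869] g 0.007485624213584245
units to (29, 104.5, 117) [ 0.1083  0.066  -0.0971]
```

View pics/scene10.png

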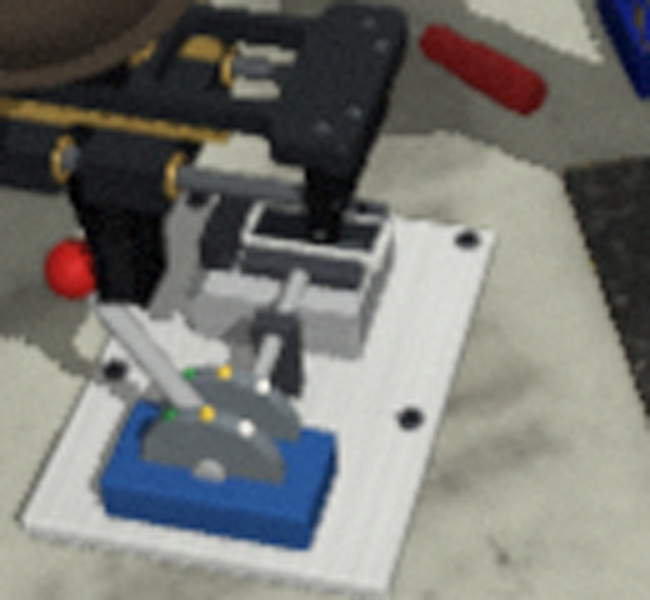

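The lever is now at the green mark and the force has dropped to zero, so it appears to have snapped over. A gentle press will confirm it is at the stop.

Call:
{"name": "apply_moves", "arguments": {
  "plan": [
    [[0,0.1,0.04,-0.03,0,0,0],[0,0.1,0.03,0,0,0,0],[0,0.08,0.03,0,0,0,0]]
  ]
}}

```text
time_s: 12.05
tcp_pos: [0.5951, 0.2636, 0.1174]
ee_rot: [[0.286, -0.958, -0.006], [-0.958, -0.286, -0.0], [-0.002, 0.006, -1.0]]
wrist_force: [-7.3, -0.7, 4.6]
gripper_width: 0.008
```

```bash
python3 - <<'E'
from h import *
stat()
E
```

```text
12.05 tcp nest mm [ 29.4055 103.19   117.3959] yaw 16.603380078979896 tilt [-0.006  -0.0001] F [-7.2673 -0.6887  4.6187] g 0.007736589926651843
```

The push is resisted at TCP x = 29.4, which is the value expected with the knob on its stop (50 − 21). I'll back off along -x, rise and retreat.

Call:
{"name": "apply_moves", "arguments": {
  "plan": [
    [[0,-0.2,-0.06,0.03,0,0,0],[0,-0.4,-0.12,0.1,0,0,0],[0,-0.5,-0.15,0.3,0,0,0],[0,-0.5,-0.15,0.6,0,0,0],[0,-0.5,-0.15,0.8,0,0,0],[0,-0.5,-0.3,0.9,0,0,0],[0,-0.4,-0.3,0.9,0,0,0],[0,-0.3,-0.3,0.8,0,0,0],[0,0,0,0.5,0,0,0],[0,0,0,0,0,0,0],[0,0,0,0,0,0,0]]
  ]
}}

```text
time_s: 12.97
tcp_pos: [0.5057, 0.2221, 0.2466]
ee_rot: [[0.286, -0.958, 0.005], [-0.958, -0.286, 0.007], [-0.005, -0.007, -1.0]]
wrist_force: [0.6, -0.7, 0.0]
gripper_width: 0.001
```

```bash
python3 - <<'E'
from h import *
st=stat()
q=capture("scene"); save(q,"scene11.png",(190,310,170,300),5)
p=capture("side"); save(p,"side11.png",(150,290,150,310),4)
wr=capture("wrist"); save(wr,"wrist11.png",s=1.5)
for pp,s in((q,None),(p,None),(wr,st)):
  for l in("lever_knob","tag"):
    for r in recognise(l,pp)[:2]: print(l,r["score"],nest(w(pp,r["at"],s)))
E
```

```text
12.9667 tcp nest mm [-68.2503  89.6349 246.6011] yaw 16.627268314755476 tilt [0.0048 0.0069] F [ 0.613  -0.6675  0.0082] g 0.0008602774300008951
lever_knob 0.73 [ 36.6767 104.3337 100.4974]
tag 0.55 [-12.5845   5.4906  51.7566]
lever_knob 0.78 [ 36.3892 105.6044 102.9212]
tag 0.65 [ 38.2521 105.6309 100.331 ]
lever_knob 0.66 [ 39.8873 107.2993 105.3779]
tag 0.63 [-7.8838  2.8084 48.6513]
```

View pics/scene11.png

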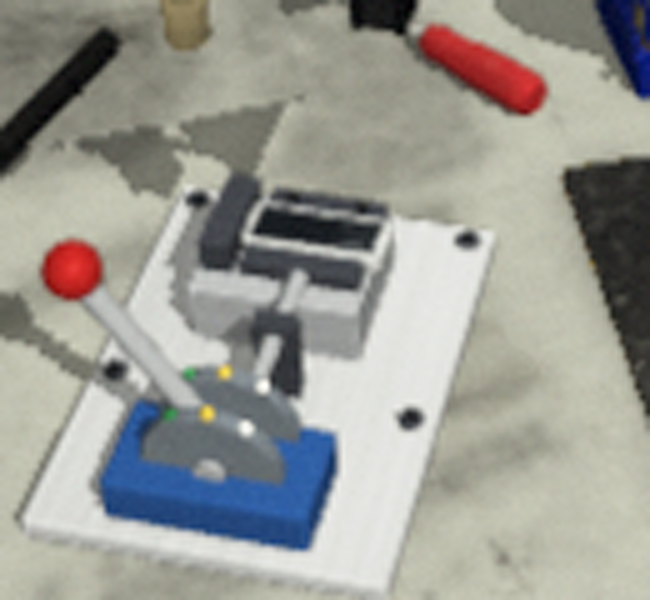

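View pics/wrist11.png

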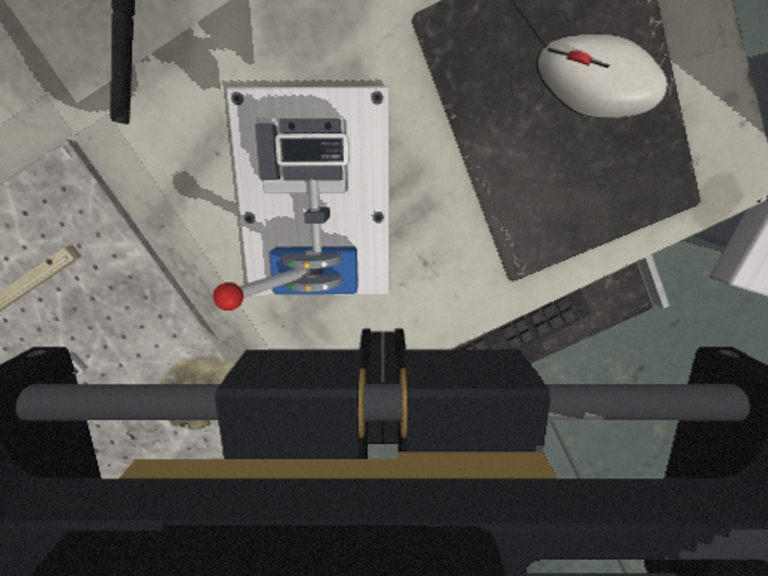

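View pics/side11.png

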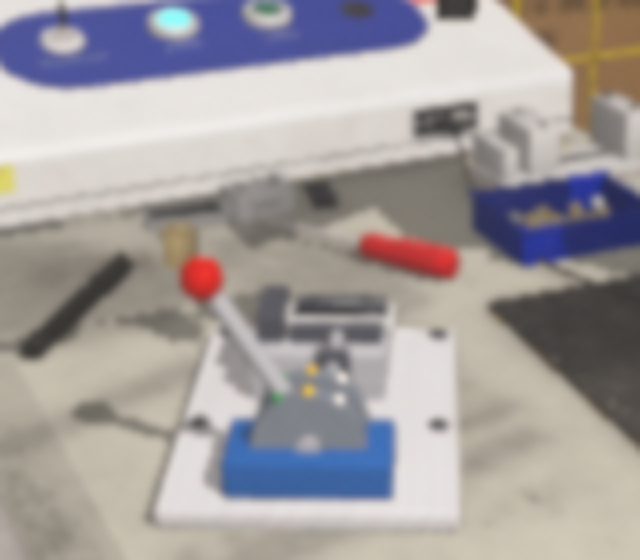

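All views show the lever at the green mark, the tag against the stop, and the tool clear. I'll do one quick numeric check of the knob and the tag from depth before handing in.

```bash
python3 - <<'E'
from h import *
st=sense();p=capture("wrist")
d=p["depth"];K=p["mtx"];v,u=np.mgrid[0:384,0:512]
C=np.stack([(u-K[0,2])/K[0,0]*d,(v-K[1,2])/K[1,1]*d,d],-1);R,t=pose(p,st);W=C@R.T+t
im=p["pixels"].astype(int)
m=(im[...,0]>120)&(im[...,1]<60)&(W[...,2]>.09)&(v<230)
k=np.array([nest(x) for x in W[m]]); print("knob",k.mean(0),k.max(0),k.min(0))
N=np.stack([((W[...,:2]-O)@ax)*1e3,((W[...,:2]-O)@ay)*1e3,W[...,2]*1e3],-1)
g=(abs(N[...,1]-1)<8)&(abs(N[...,2]-49)<3)&(v<230)
print("tag top x range",np.percentile(N[g][:,0],[1,99]))
E
```

```text
knob [ 46.9841 103.7959 122.2294] [ 56.6151 114.095  126.3046] [ 38.77    95.6589 113.3804]
tag top x range [-37.5606  22.0455]
```

```bash
python3 -c "
from h import *
print(finish_job()); stat()"
```

```text
the job is handed in; nothing more can be done
None
the job is handed in; nothing more can be done
```

The job is handed in: the tag is home against the end stop and the lever is at its second stop. It used about 13 s of the 48 s.

- **Tag:** I pushed it along the channel by its overhanging end with the closed fingertips, until it stopped moving under about 6 N. The last depth check put its top at nest x -37.6 to 22.0, against -38 to 22 when home.
- **Lever:** I pushed the knob past the half-way detent until it snapped over, then pressed it gently onto its stop at about 7 N. The knob top measured z 126, which matches the second stop. Its x came out at about 47 to 48 mm instead of 50. The same measurement also read about 4 mm short at the start position, and it covers only the part of the knob that shows. The pictures show the lever at the green mark.
- **At hand-in:** The tool was clear, more than 100 mm above the knob, with no significant force on the wrist. The bystanders in the final pictures look where they were, though I did not measure them.
- **Disagreements:** The recogniser's knob position read about 10 mm short of the depth measurement. It also reported the tag at the knob once, in the side picture. I went by the pictures and the depth instead.
- **Deviation during the push:** At the detent the tool tilted about 2.7° and slipped 3 mm sideways under about 13 N. I corrected that before pushing on.

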